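Bolt the pull-out shelf, then lift the mini muffin with the tongs

TASK

Lock the pull-out shelf so that it cannot roll while you serve: slide its barrel bolt fully home into the keeper. Then pick up the kitchen tongs, close them on the mini muffin that stands on one of the two saucers, lift it about 15 cm above the shelf, and finish while still holding it up there in the tongs. Never touch the muffin with the gripper itself, and leave the saucers, cup, sugar bowl and spoon holder where they stand.

Things in the scene. Friction and masses are not known exactly. Their poses are not given: they have to be found in the camera images.
- bolt (a joint): Travel of the steel barrel bolt near the left edge of the shelf, m: 0 = fully drawn, 0.045 = fully home in its keeper (end stop). It slides along world +y (to the robot's left), stays where it is left, and needs about 2 N.
- bolt_knob (a point): Middle of the bolt's upright knob, which moves with it: a steel cylinder 14 mm across, 26 mm tall (point half-way up), on a 10 mm neck above the rod. Its top is 54 mm, the rod's top 17 mm above the shelf. The guides over the rod are 23 mm high and stay at least 9 mm from the knob. Free on both sides across the rod (world x).
- tongs_grip (a point): Grip point of the steel tongs, which lie on edge on the shelf and open level: midway between the arms, half-way up (16 mm above their underside), 95 mm from the spine. Here each arm has a black sleeve 50 mm long, 32 mm tall; open they measure 66 mm over their outsides. Springs push each sleeve out with 3 to 4 N. x points along the tongs' middle line to the tips, z up.
- tongs_tips (a point): Midpoint between the tongs' two tips, half-way up, 95 mm ahead of tongs_grip along the same x axis. Each tip is a flat pad 34 mm long, 26 mm tall, centred here; the arms behind are 26 mm tall too. The gap is 77 mm open and shrinks 2 mm per 1 mm that the sleeves are squeezed together; at a 36 mm gap the arms are parallel and the sleeves measure 47 mm over their outsides.
- jaw_left (a joint): Closing angle of the tongs' left arm, rad: 0 = fully open, 0.11 = arms parallel with the tips 36 mm apart, 0.19 = stop. The right arm mirrors it.
- muffin_center (a point): Centre of the mini muffin, an upright round cake 36 mm across and 36 mm tall, about 30 g, standing loose on one of the saucers (this point is 18 mm above the saucer's floor). Any side may be gripped.
- saucer_a_in (a point): Centre of the inner floor of the white ceramic saucer with the muffin: 110 mm across, rim 14 mm and floor 5 mm above the shelf. Loose, 150 g.
- saucer_b_in (a point): Centre of the inner floor of the empty saucer, same shape.
- board: White melamine pull-out shelf on which all of this stands, 520 x 720 mm, 18 mm thick; its top is at world z = 0.018. It does not move. Origin: centre of its underside.
- cup_in (a point): Bystander: green ceramic cup, 76 mm across, 75 mm tall; centre of its inner floor.
- sugar_bowl: Bystander: clear glass sugar bowl with its lid on, 90 mm across, 78 mm tall; centre of its underside.
- spoon_holder: Bystander: stainless teaspoon holder, 60 mm across, with spoons up to 125 mm tall; centre of its underside.
- muffin: The same mini muffin as a body; origin at the centre of its underside.
- tongs: The tongs as a body (both arms included); origin at the spine, underside.
- saucer_a: The muffin's saucer as a body; origin at the centre of its underside.

How it is judged:
By the outcome, as a careful person would: the job done as asked, in the order asked, and still so for the second after the job is handed in, while the arm keeps its last pose, push and grip.
It also fails if it takes over 58 s, if anything falls off the work surface, if the arm or the gripper's body presses on something with over 40 N, if the wrist force passes 120 N, or if a joint passes its speed limit or range.

ROBOT

A 6-joint arm with a two-finger parallel gripper is mounted at the origin on the work surface. World frame = base frame: x ahead of the robot, y to its left, z up, the work surface at z = 0. Lengths are in m, angles in rad, forces in N, time in s.
With the tool pointing down it reaches from about 0.25 to 0.8 m from the base axis. Payload 3.9 kg.
Tool frame: the origin (TCP) lies at the very end of the fingers, on their centre line; the grasp point (between the pads) lies 19 mm behind it; x points along the fingers, y is the direction in which the jaws open and shut, and the axes are right-handed (so a half turn about x gives the same grasp; the last joint's range is limited). The gripper opens to 85 mm and grips with 20 to 120 N. Pads are 22 mm wide; open, the fingers measure 114 mm over their backs; the gripper's body (76 mm by 85 mm) begins 54 mm behind the grasp point. The pads swing forward as they close: fully open they stand 13 mm farther back than shut.
Start: joints at [1.113, 0.26, -0.138, 1.173, 0, 1.571], TCP at [0.232, 0.471, 0.231] pointing down, gripper open.
Joint ranges: [-2.78, 2.78], [-0.83, 1.72], [-1.28, 1.37], [-1.9, 2.12], [-1.57, 1.48], [-3.14, 3.14]. Speed limits (rad/s): [2.57, 2.57, 3.14, 3.14, 3.14, 3.14].

INTERFACE

Orientations are given as a unit quaternion [x, y, z, w].
In Python, from bench import manip gives the robot as it stands.
- The arm moves only by the tool move_arm, never from a script. Its arguments are lists of equal length, an entry for each row: "slide": the shift along the world's x, y, z in cm, a list of three; "turn": the turn about the world's z in degrees; "claw": the gripper's target within -1 to 1 (fully open at 1, half-way at 0, shut at -1). In form: {"slide": [[x, y, z], ...], "turn": [turn, ...], "claw": [claw, ...]}. A call has exactly 10 rows; each row is the pose to reach, as a shift and turn from the pose commanded when the call began; what a row does not reach only later rows make up. A row lasts 1/8 s, in which the tool goes at most 62.5 mm and 10.7 degrees, less where a joint would pass 70% of its speed; a pose out of reach is approached as far as the arm can. A call with a gripper value outside its range is refused whole. The fingers move at their own pace and stop on an object; "newtons" is the grip in N (left out, the last holds). Time passes only in rows, so rows that repeat a pose let the fingers close, or fill a call up. It gives the time, the measured TCP pose, the force and the opening at its end, in the units of the state.
- manip.state(): the state, without advancing time (a new reading comes with each control period).
- manip.camera(name): name is "scene" or "side" or "wrist"; returns a dict with "img" (480x640x3 uint8, red, green, blue), "fx", "fy", "cx", "cy" (pixels), "camera_from_world" (4x4, takes a point from world to camera coordinates). Camera axes: x right, y down, z forward; pixel columns grow to the right and rows downward; lengths in m; the calibration is good to about 2 mm. A picture is of the moment at which its call begins. There is no depth.
- manip.hand_in(): hands the job in, once; it reports no verdict.
The state is a dict: "time_s": time; "joints": joint angles; "qvel": joint speeds; "tau": joint torques, N m; "ee_pos": TCP position; "ee_rot": TCP orientation; "force": force on the tool from outside, world axes, zero at the start; "moment": the same for the moment, N m; "gripper_width": finger opening in m.
Only numpy, scipy, OpenCV 4.12 (cv2) and the standard library are available. Lean on these libraries where they do the work, as an engineer would, in place of code of your own. Each camera call takes 0.05 s, during which the arm holds its last target.

## Working session

There is one attempt and no reset: what is moved stays moved. The work goes in short steps, Python scripts to look and compute and a tool call to move; the robot and the scene stay as the last step left them, time stands still between calls to the robot, and variables do not carry over. Pictures are saved under pics/ and viewed, and the job is handed in when it is done.

Besides the shell and the picture viewer there is one more tool, called after "Request:" as a command line: name --pt "numbers of a row" for each row, then --argument value for the rest. move_arm: Moves the arm, as the interface text tells. Its arguments: {"type":"object","properties":{"slide":{"type":"array"},"turn":{"type":"array"},"claw":{"type":"array"},"newtons":{"type":"number"}},"required":["slide","turn","claw"]}

```bash
mkdir -p pics; ls
cat > h.py <<'E'
import numpy as np, cv2
from bench import manip
def cam(n,fn=None):
    c=manip.camera(n)
    if fn: cv2.imwrite('pics/'+fn+'.png',c['img'][:,:,::-1])
    np.savez('pics/'+(fn or n)+'.npz',**{k:c[k] for k in c})
    return c
def load(fn): return dict(np.load('pics/'+fn+'.npz'))
def ray(c,u,v):
    T=np.array(c['camera_from_world']);R=T[:3,:3];t=T[:3,3]
    d=R.T@np.array([(u-c['cx'])/c['fx'],(v-c['cy'])/c['fy'],1.]);return -R.T@t,d/np.linalg.norm(d)
def onz(c,u,v,z):
    o,d=ray(c,u,v);return o+d*(z-o[2])/d[2]
def tri(*cs):
    A=np.zeros((3,3));b=np.zeros(3);L=[ray(*x) for x in cs]
    for o,d in L:
        P=np.eye(3)-np.outer(d,d);A+=P;b+=P@o
    p=np.linalg.solve(A,b);return p,[np.linalg.norm((np.eye(3)-np.outer(d,d))@(p-o)) for o,d in L]
def proj(c,p):
    q=np.array(c['camera_from_world'])@np.r_[p,1];return c['fx']*q[0]/q[2]+c['cx'],c['fy']*q[1]/q[2]+c['cy']
E
python3 - <<'E'
from h import *
for n in('scene','side','wrist'):
    c=cam(n,n+'0');print(n,ray(c,320,240))
s=manip.state();print(s)
E
```

```text
pics
scene (array([1.0543208 , 0.42458053, 0.83387   ]), array([-0.45807503, -0.40806507, -0.78971525]))
side (array([0.46312235, 0.70434467, 0.56841017]), array([ 0.11896785, -0.82007134, -0.55975857]))
wrist (array([0.17164065, 0.50191783, 0.37342742]), array([ 0.24209918, -0.12721011, -0.96187607]))
{'time_s': 0.15, 'joints': array([ 1.11299032e+00,  2.60565694e-01, -1.39084758e-01,  1.17265372e+00,
       -5.92677707e-06,  1.57080359e+00]), 'qvel': array([6.27943449e-04, 6.59634376e-05, 3.04178001e-03, 4.94169691e-04,
       1.05461272e-03, 1.21680425e-04]), 'tau': array([ 2.78078314e-04, -4.06004870e+01,  2.54167038e+01,  1.26443995e-02,
        5.19287755e-05,  3.04776023e-06]), 'ee_pos': array([0.23181682, 0.47048037, 0.23063446]), 'ee_rot': array([ 0.15993187,  0.68878068, -0.16097122,  0.68854284]), 'force': array([-0.35078616, -0.23988529,  1.0907992 ]), 'moment': array([-0.04144417,  0.06099521, -0.00484441]), 'gripper_width': 0.08490104149156717}
```

View pics/scene0.png

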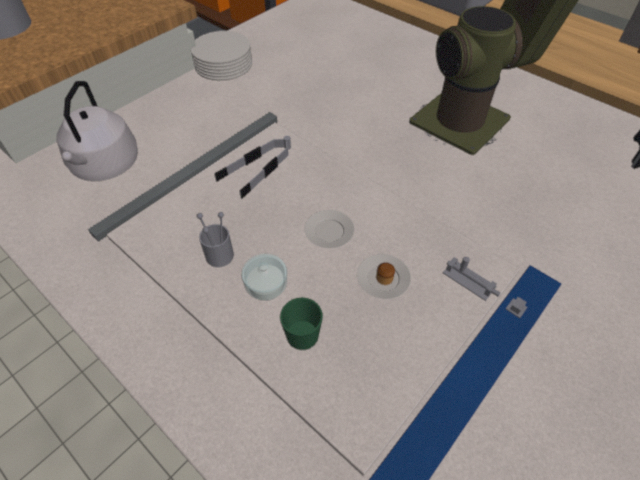

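View pics/side0.png

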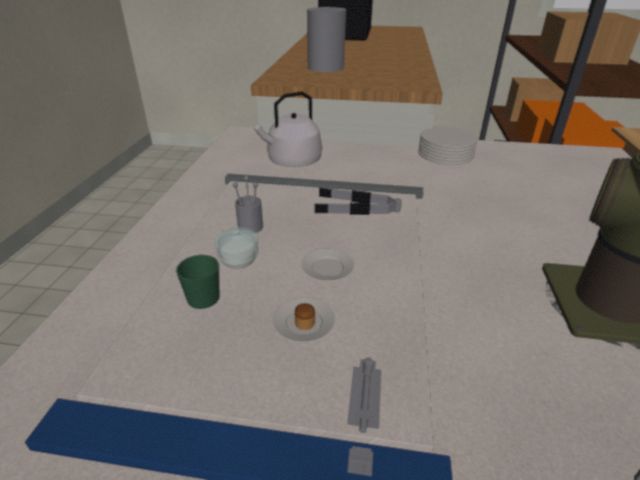

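View pics/wrist0.png

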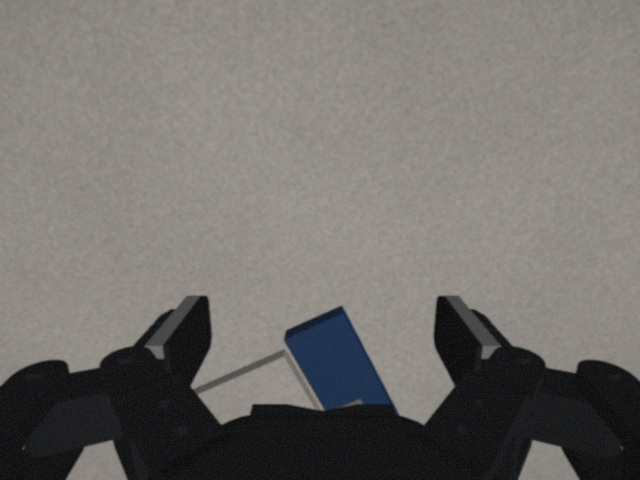

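The scene view shows the tongs (220–290, 140–190), empty saucer (330,229), muffin on its saucer (385,273), bolt (470,275) and keeper (517,306). I'll zoom in on these.

Run:
```python
from h import *
def z(fn,x,y,w,h,k):
    i=load(fn)['img'][y:y+h,x:x+w,::-1];return cv2.resize(i,None,fx=k,fy=k,interpolation=cv2.INTER_CUBIC)
a=z('scene0',430,240,110,80,7);cv2.imwrite('pics/zb.png',a)
a=z('side0',320,340,80,140,4);b=z('side0',310,180,100,40,7)[:, :]
cv2.imwrite('pics/zc.png',a);cv2.imwrite('pics/zd.png',b)
cv2.imwrite('pics/ze.png',z('scene0',205,125,100,80,7))
```

```text
(no output)
```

View pics/zb.png

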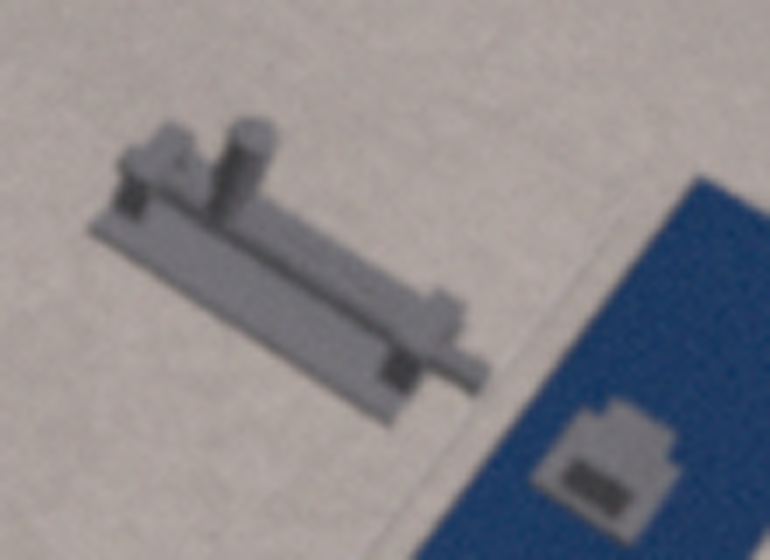

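View pics/zc.png

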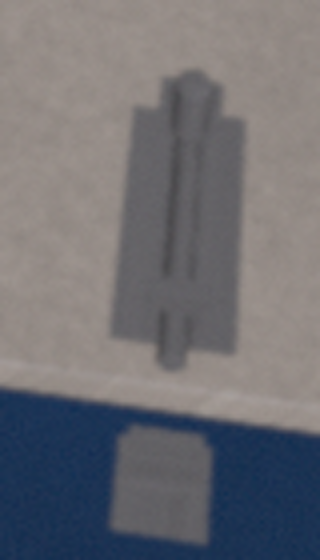

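View pics/zd.png

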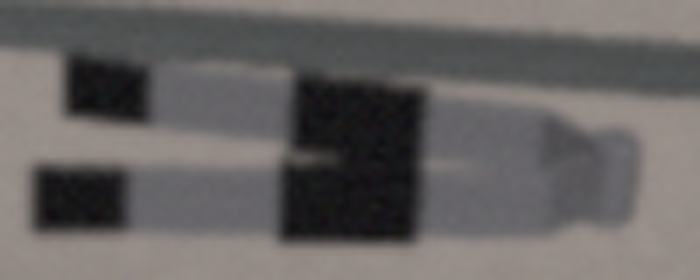

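View pics/ze.png

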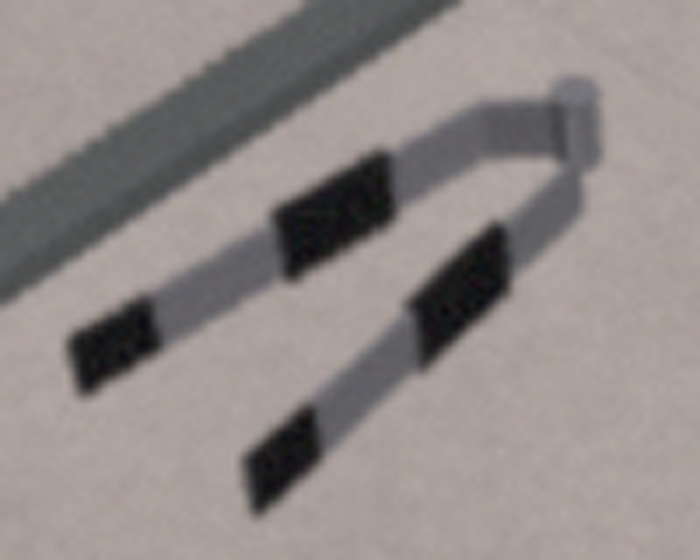

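Run:
```python
from h import *
S=load('scene0');D=load('side0')
f=lambda x,y:(430+x/7,240+y/7)
print('knobtop',tri((S,*f(253,131)),(D,320+195/4,340+79/4)), onz(S,*f(253,131),.072))
for nm,(p,q) in {'rodend':((482,380),(172,364)),'keepfront':((565,445),(165,432))}.items(): print(nm,tri((S,*f(*p)),(D,320+q[0]/4,340+q[1]/4)))
# black tong parts
for n,c,(x,y,w,h) in(('S',S,(205,125,100,80)),('D',D,(310,180,100,40))):
    g=c['img'][y:y+h,x:x+w].max(2)
    m=(g<55).astype(np.uint8)
    k,l,st,ce=cv2.connectedComponentsWithStats(m)
    for i in range(1,k):
        if st[i,4]>20: print(n,st[i],ce[i]+[x,y], onz(c,*(ce[i]+[x,y]),.034).round(4))
# muffin
import cv2
for n,c in(('S',S),('D',D)):
    hsv=cv2.cvtColor(c['img'],cv2.COLOR_RGB2HSV)
    m=((hsv[...,1]>120)&(hsv[...,0]<20)).astype(np.uint8)
    k,l,st,ce=cv2.connectedComponentsWithStats(m)
    for i in range(1,k):
        if 150<st[i,4]<1500: print(n,'muf',st[i],ce[i],onz(c,*ce[i],.041).round(4))
```

```text
knobtop (array([0.45413684, 0.27435498, 0.07095589]), [np.float64(0.001901162466060867), np.float64(0.001901162466060946)]) [0.45682812 0.27595159 0.072     ]
rodend (array([0.45374607, 0.35918796, 0.02800828]), [np.float64(0.0010191403588842502), np.float64(0.0010191403588841051)])
keepfront (array([0.45546966, 0.38510659, 0.02766559]), [np.float64(0.002919223396602602), np.float64(0.0029192233966025883)])
S [ 40  22  16  17 151] [252.46357616 155.18543046] [ 0.5029 -0.2898  0.034 ]
S [ 59  33  14  18 123] [270.53658537 166.31707317] [ 0.5012 -0.2281  0.034 ]
S [11 43 12 13 86] [221.05813953 173.73255814] [ 0.5976 -0.2981  0.034 ]
S [36 59 10 13 73] [245.05479452 190.05479452] [ 0.5962 -0.2156  0.034 ]
D [10  8 11  9 84] [324.92857143 192.21428571] [ 0.5969 -0.3029  0.034 ]
D [ 40  11  20  23 397] [360.03526448 202.70025189] [ 0.5016 -0.2606  0.034 ]
D [ 5 24 13  8 86] [321.10465116 207.89534884] [ 0.5949 -0.2193  0.034 ]
S muf [559  14  74  70 940] [589.4         48.76170213] [-0.517  0.14   0.041]
S muf [601  56  39  44 394] [619.40609137  78.83756345] [-0.4164  0.2688  0.041 ]
S muf [377 263  18  21 289] [385.2733564  273.04844291] [0.5703 0.1676 0.041 ]
D muf [296 304  18  25 399] [304.43859649 316.13784461] [0.5672 0.1678 0.041 ]
```

Run:
```python
from h import *
from scipy.spatial.transform import Rotation as R
s=manip.state();print(R.from_quat(s['ee_rot']).as_matrix().round(3))
S=load('scene0');D=load('side0')
W=load('wrist0');T=W['camera_from_world'];print(T.round(3))
for u,v,z,n in((330,229,.023,'sb'),(384,277,.028,'sa'),(302,325,.05,'cup'),(265,278,.05,'bowl'),(217,247,.05,'spoon')): print(n,onz(S,u,v,z).round(3))
for u,v,z,n in((328,266,.023,'sb'),(304,321,.028,'sa'),(200,283,.05,'cup'),(238,248,.05,'bowl'),(249,216,.05,'spoon')): print(n,onz(D,u,v,z).round(3))
```

```text
[[-0.001  0.442  0.897]
 [-0.001  0.897 -0.442]
 [-1.    -0.002  0.   ]]
[[ 0.442  0.897 -0.001 -0.526]
 [ 0.865 -0.426  0.267 -0.034]
 [ 0.239 -0.119 -0.964  0.379]
 [ 0.     0.     0.     1.   ]]
sb [0.547 0.002 0.023]
sa [0.572 0.167 0.028]
cup [0.768 0.125 0.05 ]
bowl [0.741 0.002 0.05 ]
spoon [ 0.754 -0.127  0.05 ]
sb [ 0.549 -0.002  0.023]
sa [0.568 0.166 0.028]
cup [0.773 0.121 0.05 ]
bowl [0.737 0.001 0.05 ]
spoon [ 0.751 -0.128  0.05 ]
```

Request:
move_arm --pt "4.5 -4 0" --pt "9 -8 0" --pt "13.5 -12 0" --pt "18 -16 0" --pt "22.5 -19.5 0" --pt "22.5 -19.5 0" --pt "22.5 -19.5 0" --pt "22.5 -19.5 0" --pt "22.5 -19.5 0" --pt "22.5 -19.5 0" --turn '[-10,-20,-30,-40,-50,-60,-63.8,-63.8,-63.8,-63.8]' --claw '[1,1,1,1,1,1,1,1,1,1]' --newtons 20

```text
time_s: 1.4
ee_pos: [0.4568, 0.2761, 0.2313]
ee_rot: [0.5, 0.5, -0.5, 0.5]
force: [-0.3, -1.1, -0.3]
gripper_width: 0.0848
```

Run:
```python
from h import *
c=cam('wrist','w1');s=manip.state();print(s['ee_pos'],s['joints'],proj(c,[.455,.2745,.072]),proj(c,[.455,.2745,.035]))
```

```text
[0.45683256 0.27610325 0.23128931] [ 5.43652230e-01  2.75133766e-01 -1.17024975e-01  1.17871471e+00
 -2.31586922e-05  2.11409967e+00] (np.float64(319.5375887565933), np.float64(222.42362205748483)) (np.float64(319.7908801064157), np.float64(213.29769979661634))
```

View pics/w1.png

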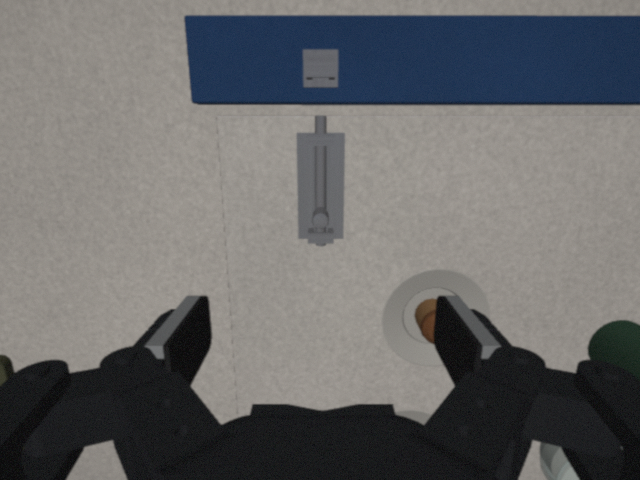

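Run:
```python
from h import *
c=load('w1');i=c['img'][100:260,270:370,::-1]
cv2.imwrite('pics/zf.png',cv2.resize(i,None,fx=5,fy=3.7,interpolation=cv2.INTER_CUBIC))
for v in(212,215,218,222):print(v,onz(c,320,v,.072))
```

```text
212 [0.45539302 0.28328235 0.072     ]
215 [0.45539003 0.28076835 0.072     ]
218 [0.45538703 0.27824339 0.072     ]
222 [0.45538301 0.27485961 0.072     ]
```

View pics/zf.png

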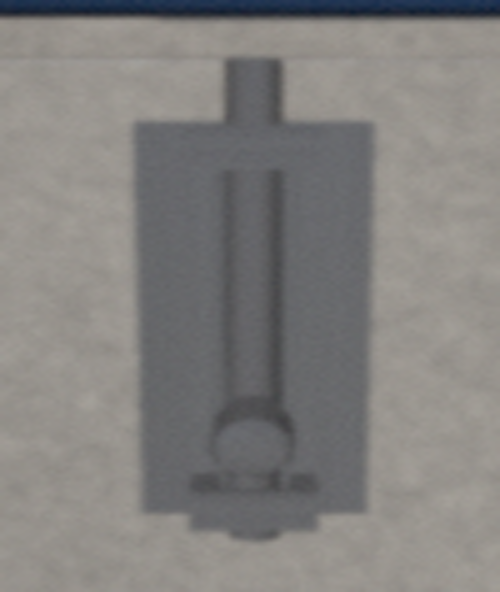

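Request:
move_arm --pt "-0.1 0 -4" --pt "-0.1 0 -8" --pt "-0.1 0 -12" --pt "-0.1 0 -15" --pt "-0.1 0 -17" --pt "-0.1 0 -18.1" --pt "-0.1 0 -18.1" --pt "-0.1 0 -18.1" --pt "-0.1 0 -18.1" --pt "-0.1 0 -18.1" --turn '[0,0,0,0,0,0,0,0,0,0]' --claw '[1,1,1,1,1,1,-1,-1,-1,-1]' --newtons 20

```text
time_s: 2.7
ee_pos: [0.455, 0.2761, 0.0508]
ee_rot: [0.5, 0.501, -0.5, 0.499]
force: [-8.9, 0.6, 13.3]
gripper_width: 0.0129
```

Run:
```python
from h import *
c=cam('side','s2');s=manip.state();print(s['ee_pos'],s['force'],s['gripper_width'])
```

```text
[0.45512498 0.27618649 0.05109095] [-4.15180556  0.34569606  4.56666327] 0.01301425645010902
```

View pics/s2.png

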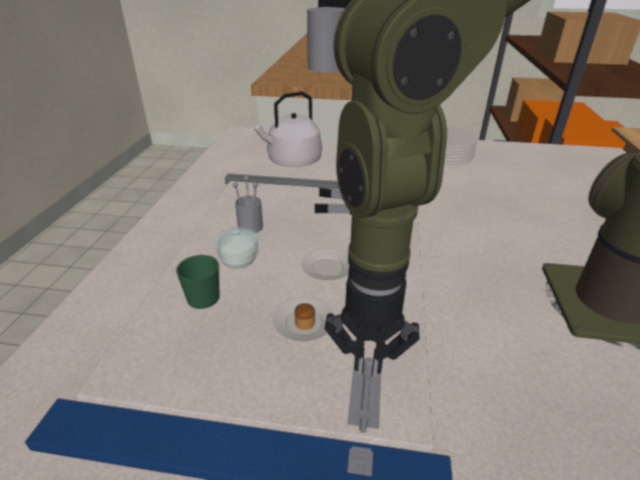

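The knob is gripped: the opening is 13 mm and the fingers are on the knob at (368,360). Next I slide the bolt home.

Request:
move_arm --pt "0 0.7 0" --pt "0 1.4 0" --pt "0 2.1 0" --pt "0 2.8 0" --pt "0 3.4 0" --pt "0 3.9 0" --pt "0 4.3 0" --pt "0 4.6 0" --pt "0 4.8 0" --pt "0 4.8 0" --turn '[0,0,0,0,0,0,0,0,0,0]' --claw '[-1,-1,-1,-1,-1,-1,-1,-1,-1,-1]'

```text
time_s: 4.0
ee_pos: [0.455, 0.32, 0.051]
ee_rot: [-0.498, -0.498, 0.503, -0.501]
force: [-1.3, -10.4, 10.1]
gripper_width: 0.0132
```

Run:
```python
from h import *
c=cam('side','s3');s=manip.state();print(s['ee_pos'],s['force'],s['gripper_width'])
cv2.imwrite('pics/zg.png',cv2.resize(c['img'][340:480,300:420,::-1],None,fx=4,fy=4,interpolation=cv2.INTER_CUBIC))
```

```text
[0.45501637 0.32002911 0.05101515] [-1.60739613 -9.79731541  9.56048316] 0.012834626474499984
```

View pics/zg.png

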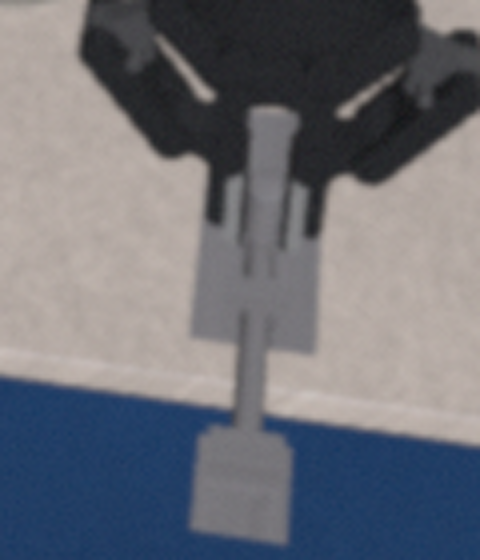

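Request:
move_arm --pt "0 0.2 0" --pt "0 0.4 0" --pt "0 0.5 0" --pt "0 0.6 0" --pt "0 0.6 0" --pt "0 0.6 0" --pt "0 0.6 0" --pt "0 0.6 0" --pt "0 0.6 0" --pt "0 0.6 0" --turn '[0,0,0,0,0,0,0,0,0,0]' --claw '[-1,-1,-1,-1,-1,-1,-1,-1,-1,-1]'

```text
time_s: 5.3
ee_pos: [0.455, 0.3202, 0.051]
ee_rot: [-0.497, -0.494, 0.506, -0.504]
force: [-0.5, -23.1, 16.8]
gripper_width: 0.013
```

Run:
```python
from h import *
c=cam('side','s4');s=manip.state();print(s['ee_pos'],s['force'],s['gripper_width'])
a=load('s3')['img'];print(np.abs(a.astype(int)-c['img'])[340:480,300:420].mean())
for n in('s3','s4'): cv2.imwrite('pics/k'+n+'.png',cv2.resize(load(n)['img'][355:395,345:390,::-1],None,fx=10,fy=10,interpolation=cv2.INTER_CUBIC))
D=c
print([ (y,proj(D,[.4555,y,.072])) for y in(.276,.321,.319)])
```

```text
[0.45491456 0.32014224 0.05094753] [ -1.31882057 -24.10083773  15.77919731] 0.012991706444571989
2.1966666666666668
[(0.276, (np.float64(366.969998637563), np.float64(361.07763685941694))), (0.321, (np.float64(365.04600261624824), np.float64(386.9358760588569))), (0.319, (np.float64(365.1366113277965), np.float64(385.7181075651524)))]
```

View pics/ks4.png

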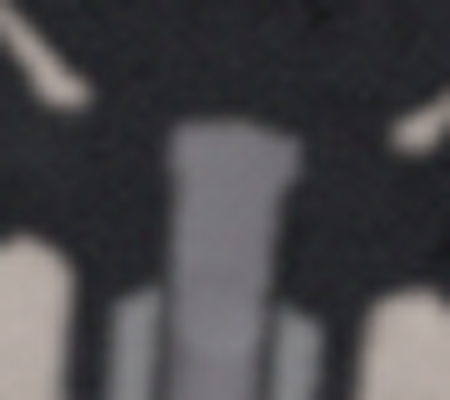

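Request:
move_arm --pt "0 -0.4 0" --pt "0 -0.8 0" --pt "0 -0.8 0" --pt "0 -0.8 0" --pt "0 -0.8 0" --pt "0 -0.8 0" --pt "0 -0.8 3" --pt "0 -0.8 8" --pt "0 -0.8 13" --pt "0 -0.8 18" --turn '[0,0,0,0,0,0,0,0,0,0]' --claw '[-1,-1,1,1,1,1,1,1,1,1]'

```text
time_s: 6.6
ee_pos: [0.4559, 0.322, 0.2318]
ee_rot: [0.5, 0.5, -0.5, 0.5]
force: [1.4, 1.3, -0.3]
gripper_width: 0.0856
```

Run:
```python
from h import *
c=cam('wrist','w5');s=manip.state();print(s['ee_pos'],s['force'],s['gripper_width'])
cv2.imwrite('pics/zh.png',cv2.resize(c['img'][40:340,220:420,::-1],None,fx=2,fy=2,interpolation=cv2.INTER_CUBIC))
d=cam('scene','c5')
cv2.imwrite('pics/zi.png',cv2.resize(d['img'][240:320,430:540,::-1],None,fx=7,fy=7,interpolation=cv2.INTER_CUBIC))
print(proj(d,[.4555,.321,.072]),proj(c,[.4555,.321,.072]))
```

```text
[0.45871107 0.32399906 0.23904379] [1.65198159 1.71477017 4.57584806] 0.08538700044481266
(np.float64(487.0013273162819), np.float64(270.969275668348)) (np.float64(321.28031671973787), np.float64(221.53220153409993))
```

View pics/zh.png

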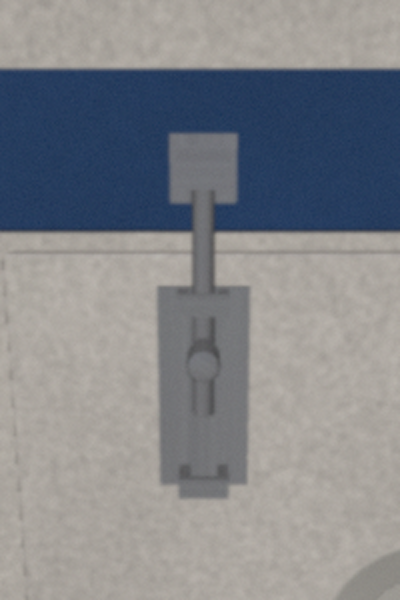

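View pics/zi.png

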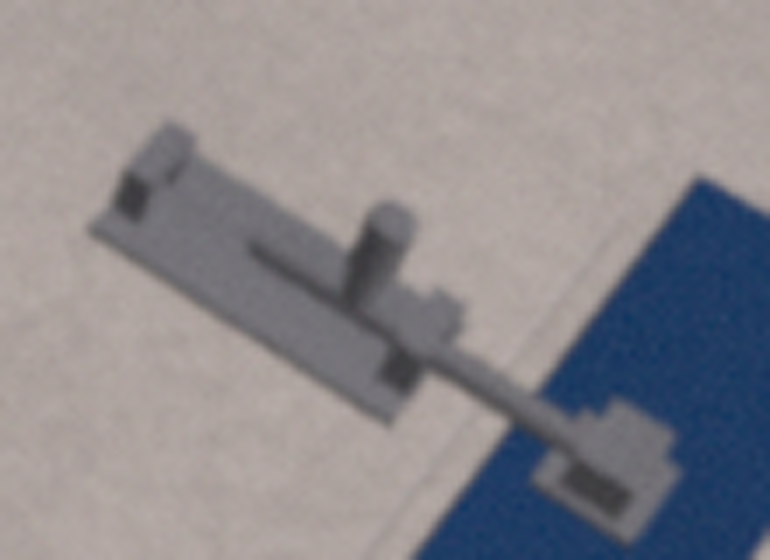

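Request:
move_arm --pt "1 -5.8 1" --pt "2 -11.6 2" --pt "3 -17.5 2" --pt "4 -23.3 2" --pt "5 -29.1 2" --pt "6 -34.9 2" --pt "7 -40.7 2" --pt "8 -46.5 2" --pt "8.4 -52.3 2" --pt "8.4 -58 2" --turn '[10,20,30,40,50,60,70,80,90,90]' --claw '[1,1,1,1,1,1,1,1,1,1]'

```text
time_s: 7.95
ee_pos: [0.54, -0.248, 0.2495]
ee_rot: [-0.001, 0.707, 0.001, 0.707]
force: [0.3, -0.3, 0.2]
gripper_width: 0.0857
```

Request:
move_arm --pt "0 0 0" --pt "0 0 0" --pt "0 0 0" --pt "0 0 0" --pt "0 0 0" --pt "0 0 0" --pt "0 0 0" --pt "0 0 0" --pt "0 0 0" --pt "0 0 0" --turn '[0,0,0,0,0,0,0,0,0,0]' --claw '[1,1,1,1,1,1,1,1,1,1]'

```text
time_s: 9.2
ee_pos: [0.5398, -0.2464, 0.2503]
ee_rot: [0.0, 0.707, -0.0, 0.707]
force: [-0.6, 0.9, -0.3]
gripper_width: 0.0855
```

Run:
```python
from h import *
c=cam('wrist','w6');s=manip.state();print(s['ee_pos'],s['ee_rot'],s['joints'],s['force'],s['gripper_width'])
S=load('scene0');d=load('c5')
a=onz(S,430+253/7,240+131/7,.072);b=onz(d,430+391/7,240+217/7,.072);print(a,b,b-a)
```

```text
[ 0.53980142 -0.24641354  0.25028292] [ 2.34240418e-04  7.07117712e-01 -2.19964688e-04  7.07095777e-01] [-4.28240226e-01  3.72950983e-01  7.63593724e-02  1.27424132e+00
  5.49521102e-06 -4.27597883e-01] [-0.72549741  0.11259565  0.4512717 ] 0.0854419206642092
[0.45682812 0.27595159 0.072     ] [0.45702459 0.31939071 0.072     ] [0.00019647 0.04343912 0.        ]
```

View pics/w6.png

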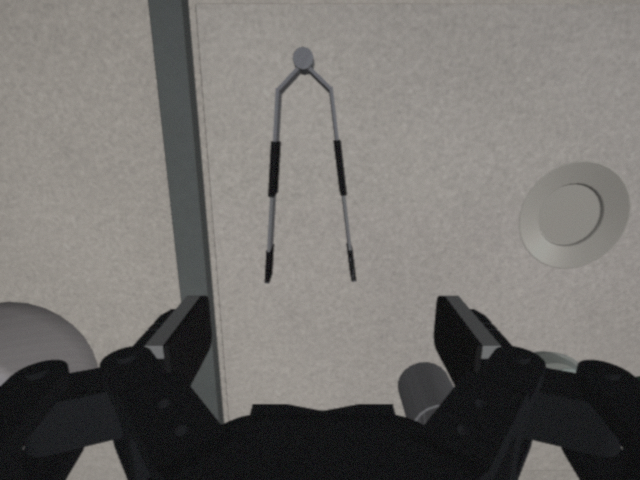

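Run:
```python
from h import *
c=load('w6');g=c['img'][100:290,240:380].max(2)
k,l,st,ce=cv2.connectedComponentsWithStats((g<50).astype(np.uint8))
for i in range(1,k):
    if st[i,4]>40:
        p=ce[i]+[240,100];print(st[i]+[240,100,0,0,0],p,onz(c,*p,.042).round(4),onz(c,*p,.034).round(4))
print('spine',onz(c,303,58,.034))
# heights: triangulate pads with scene
S=load('scene0');D=load('side0')
print(tri((c,269,265.5),(S,221.06,173.73),(D,324.93,192.2)),tri((c,351,265),(S,245.05,190.05),(D,321.1,207.9)))
# sleeve far ends top: corners
print('sleeveR S',tri((c,274,168),(S,252.46,155.18)),tri((c,340,167),(S,270.5,166.3)))
for v in(150,220,300): print('rail edge',onz(c,{150:200,220:206,300:214}[v],v,.018),onz(c,{150:200,220:206,300:214}[v],v,.04))
u=c['img'][:,:,::-1][120:290,140:380];cv2.imwrite('pics/zj.png',cv2.resize(u,None,fx=3,fy=3,interpolation=cv2.INTER_CUBIC))
```

```text
[335 141  11  54 271] [339.65313653 167.16605166] [ 0.5025 -0.2286  0.042 ] [ 0.5032 -0.2283  0.034 ]
[269 142  11  55 413] [273.83292978 168.30266344] [ 0.5035 -0.2895  0.042 ] [ 0.5042 -0.2905  0.034 ]
[266 247   7  35 150] [268.63333333 264.93333333] [ 0.5982 -0.298   0.042 ] [ 0.6011 -0.2992  0.034 ]
[348 251   6  24  70] [350.75714286 261.88571429] [ 0.5951 -0.2166  0.042 ] [ 0.5979 -0.2159  0.034 ]
spine [ 0.40861785 -0.26155334  0.034     ]
(array([ 0.59839568, -0.29768739,  0.03650765]), [np.float64(0.0023327126924150426), np.float64(0.0013972866613007806), np.float64(0.0021359020907270577)]) (array([ 0.59715984, -0.21522743,  0.03642198]), [np.float64(0.003058914793284153), np.float64(0.0011923079252467237), np.float64(0.0028479820795669145)])
sleeveR S (array([ 0.50350974, -0.28992227,  0.03436581]), [np.float64(0.0005520378012953593), np.float64(0.0005520378012954525)]) (array([ 0.50250875, -0.22760659,  0.03522263]), [np.float64(0.0005872986965593895), np.float64(0.0005872986965594489)])
rail edge [ 0.48793249 -0.36398882  0.018     ] [ 0.4870354  -0.35700248  0.04      ]
rail edge [ 0.55790564 -0.36398258  0.018     ] [ 0.55290531 -0.35699661  0.04      ]
rail edge [ 0.64717332 -0.36272996  0.018     ] [ 0.63693831 -0.35581744  0.04      ]
```

View pics/zj.png

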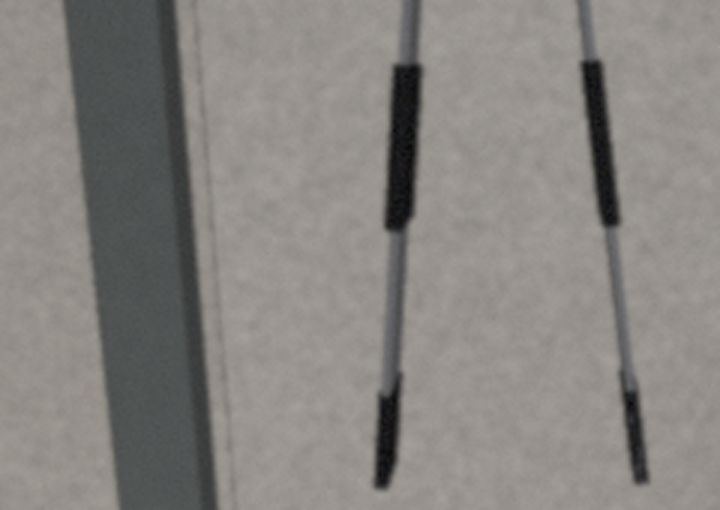

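Request:
move_arm --pt "-1.5 -0.6 -4" --pt "-3 -1.2 -9" --pt "-3.7 -1.25 -14" --pt "-3.7 -1.25 -18" --pt "-3.7 -1.25 -20.5" --pt "-3.7 -1.25 -22" --pt "-3.7 -1.25 -23" --pt "-3.7 -1.25 -23" --pt "-3.7 -1.25 -23" --pt "-3.7 -1.25 -23" --turn '[1.2,1.2,1.2,1.2,1.2,1.2,1.2,1.2,1.2,1.2]' --claw '[1,1,1,1,1,1,1,1,1,1]'

```text
time_s: 10.5
ee_pos: [0.5036, -0.2592, 0.0212]
ee_rot: [-0.008, 0.707, 0.007, 0.708]
force: [-0.1, -0.6, 0.2]
gripper_width: 0.0851
```

Request:
move_arm --pt "0 0 0" --pt "0 0 0" --pt "0 0 0" --pt "0 0 0" --pt "0 0 0" --pt "0 0 0" --pt "0 0 0" --pt "0 0 0" --pt "0 0 0" --pt "0 0 0" --turn '[0,0,0,0,0,0,0,0,0,0]' --claw '[0.8,0.6,0.5,0.4,0.3,0.27,0.27,0.27,0.27,0.27]' --newtons 30

```text
time_s: 11.75
ee_pos: [0.504, -0.2596, 0.0221]
ee_rot: [-0.008, 0.706, 0.007, 0.708]
force: [-1.5, -0.2, 9.2]
gripper_width: 0.0542
```

Run:
```python
from h import *
s=manip.state();print(s['ee_pos'],s['force'],s['gripper_width'])
d=cam('side','s7');c=cam('scene','c7')
a=cv2.resize(d['img'][150:260,280:440,::-1],None,fx=4.5,fy=4.5,interpolation=cv2.INTER_CUBIC);cv2.imwrite('pics/zk.png',a)
```

```text
[ 0.50401147 -0.25957082  0.02206422] [-1.5395325  -0.19399627  9.2248597 ] 0.05424247007542019
```

View pics/zk.png

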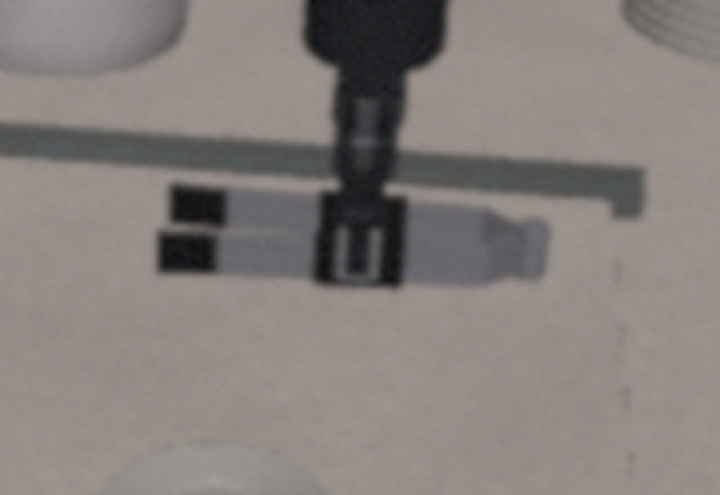

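View pics/c7.png

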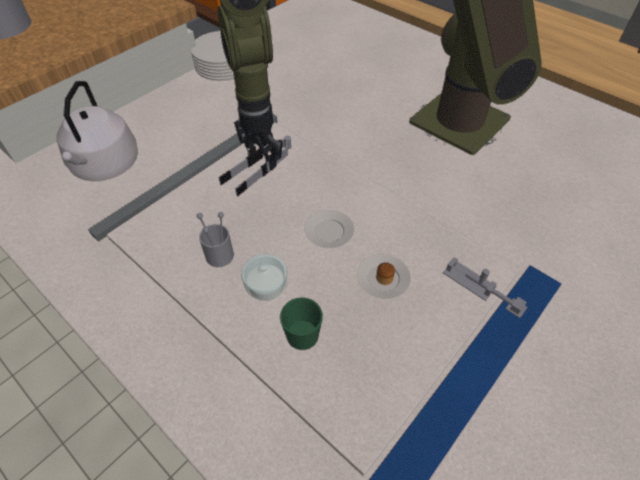

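Tongs are gripped at 54 mm, with the pads seated on the sleeves at (360,205) in the side view. Lifting gently.

Request:
move_arm --pt "0 0 0.5" --pt "0 0 1" --pt "0 0 2" --pt "0 0 3.5" --pt "0 0 5" --pt "0 0 7" --pt "0 0 9" --pt "0 0 10.5" --pt "0 0 11.5" --pt "0 0 12" --turn '[0,0,0,0,0,0,0,0,0,0]' --claw '[0.27,0.27,0.27,0.27,0.27,0.27,0.27,0.27,0.27,0.27]'

```text
time_s: 13.1
ee_pos: [0.503, -0.2589, 0.1409]
ee_rot: [-0.007, 0.707, 0.007, 0.707]
force: [0.4, 0.4, -1.1]
gripper_width: 0.0542
```

Run:
```python
from h import *
s=manip.state();print(s['ee_pos'],s['force'],s['gripper_width'])
d=cam('side','s8');c=cam('wrist','w8')
a=cv2.resize(d['img'][100:260,240:460,::-1],None,fx=3.5,fy=3.5,interpolation=cv2.INTER_CUBIC);cv2.imwrite('pics/zl.png',a)
```

```text
[ 0.50298412 -0.25889855  0.14094313] [ 0.42627636  0.39951062 -1.10432993] 0.054168405767761774
```

View pics/zl.png

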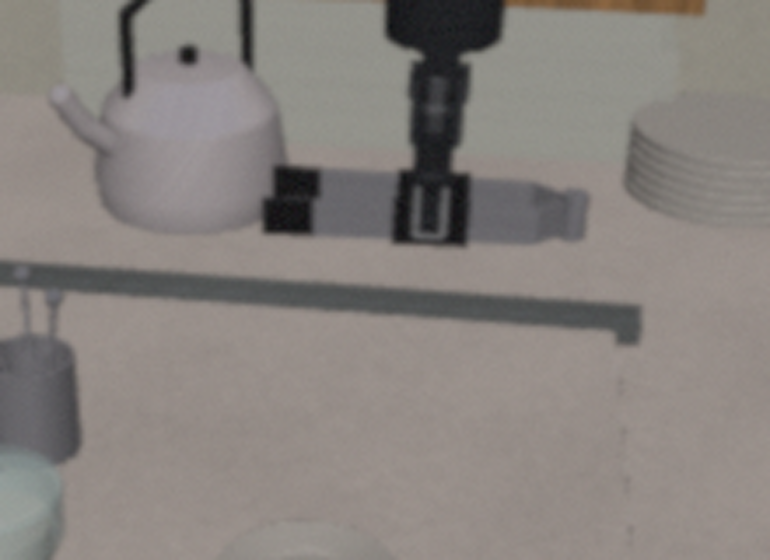

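View pics/w8.png

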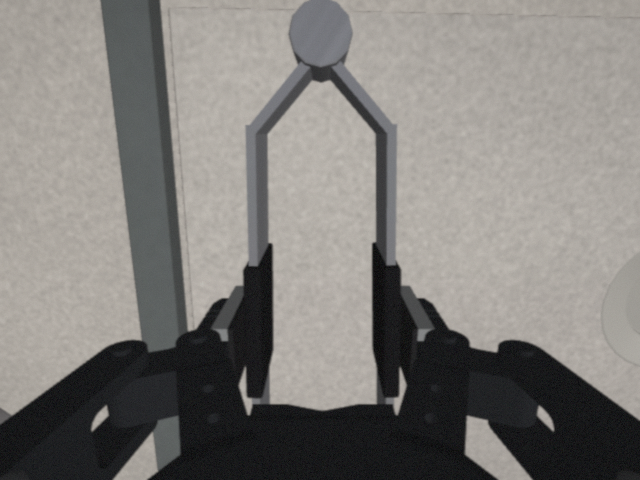

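Request:
move_arm --pt "-0.3 3 0" --pt "-0.6 8 0" --pt "-1 13.5 0" --pt "-1.4 19 0" --pt "-1.8 24.5 0" --pt "-2.2 30 0" --pt "-2.5 35 0" --pt "-2.8 39 0" --pt "-2.9 41.5 0" --pt "-2.9 42.65 0" --turn '[-1.2,-1.2,-1.2,-1.2,-1.2,-1.2,-1.2,-1.2,-1.2,-1.2]' --claw '[0.27,0.27,0.27,0.27,0.27,0.27,0.27,0.27,0.27,0.27]'

```text
time_s: 14.45
ee_pos: [0.4732, 0.1687, 0.1396]
ee_rot: [-0.001, 0.708, 0.0, 0.707]
force: [0.3, 0.2, -1.0]
gripper_width: 0.0544
```

Request:
move_arm --pt "0 0 0" --pt "0 0 0" --pt "0 0 0" --pt "0 0 0" --pt "0 0 0" --pt "0 0 0" --pt "0 0 0" --pt "0 0 0" --pt "0 0 0" --pt "0 0 0" --turn '[0,0,0,0,0,0,0,0,0,0]' --claw '[0.27,0.27,0.27,0.27,0.27,0.27,0.27,0.27,0.27,0.27]'

```text
time_s: 15.7
ee_pos: [0.4738, 0.1677, 0.1403]
ee_rot: [0.0, 0.707, -0.0, 0.707]
force: [-0.3, 0.4, -1.0]
gripper_width: 0.0543
```

Run:
```python
from h import *
s=manip.state();print(s['ee_pos'],s['ee_rot'],s['force'],s['gripper_width'])
d=cam('side','s9');c=cam('scene','c9')
p=np.array([.474,.1675,.153])
for n,q in(('grip',p),('tips',p+[.095,0,0])): print(n,proj(d,q),proj(c,q))
```

```text
[0.47380706 0.16769754 0.14031045] [ 1.68016021e-04  7.07112042e-01 -1.60130840e-04  7.07101482e-01] [-0.25153243  0.4164353  -1.02574237] 0.054288103901979655
grip (np.float64(362.5101082768445), np.float64(269.87054542484384)) (np.float64(421.7784349841886), np.float64(208.64383917134825))
tips (np.float64(302.3210668237595), np.float64(264.1335692720546)) (np.float64(392.1996724619136), np.float64(237.97562316658443))
```

View pics/s9.png

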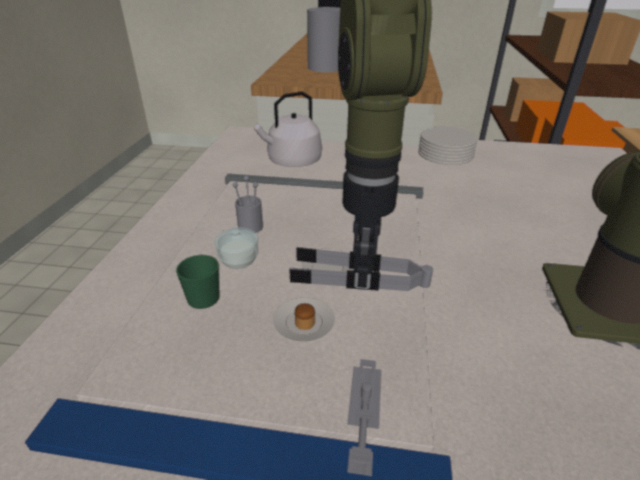

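View pics/c9.png

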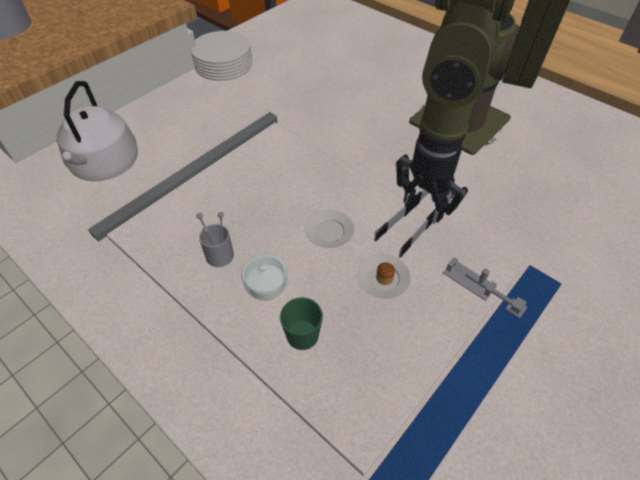

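Run:
```python
from h import *
d=load('s9');c=load('c9');r={}
for n,k,(x,y,w,h) in(('side',d,(284,242,38,45)),('scene',c,(368,224,50,35))):
    m=(k['img'][y:y+h,x:x+w].max(2)<55).astype(np.uint8)
    K,l,st,ce=cv2.connectedComponentsWithStats(m)
    r[n]=sorted([tuple(ce[i]+[x,y]) for i in range(1,K) if st[i,4]>40],key=lambda p:p[1]);print(n,r[n],st[1:])
P=[tri((d,*a),(c,*b)) for a,b in zip(r['side'],r['scene'])]
for p in P: print(p)
print('mid',(P[0][0]+P[1][0])/2)
S=load('scene0');D=load('side0')
print('muf',tri((D,304.44,316.14),(S,385.27,273.05)))
```

```text
side [(np.float64(306.10762331838566), np.float64(254.65022421524662)), (np.float64(300.26359832635984), np.float64(275.78242677824267))] [[ 13   6  19  14 223]
 [  6  28  21  13 239]]
scene [(np.float64(381.56), np.float64(231.0)), (np.float64(405.9264705882353), np.float64(246.27941176470588))] [[ 8  0 12 16 75]
 [33 14 11 18 68]]
(array([0.56786887, 0.14252272, 0.15290116]), [np.float64(0.000860753599117049), np.float64(0.0008607535991171286)])
(array([0.56712919, 0.19651144, 0.15232874]), [np.float64(0.00038463060079444827), np.float64(0.00038463060079456894)])
mid [0.56749903 0.16951708 0.15261495]
muf (array([0.5680798 , 0.16613453, 0.03846751]), [np.float64(0.0007988766432347422), np.float64(0.0007988766432346854)])
```

Request:
move_arm --pt "0.1 -0.1 -2" --pt "0.1 -0.1 -4" --pt "0.1 -0.1 -6" --pt "0.1 -0.1 -7.5" --pt "0.1 -0.1 -8.8" --pt "0.1 -0.1 -9.6" --pt "0.1 -0.1 -10" --pt "0.1 -0.1 -10" --pt "0.1 -0.1 -10" --pt "0.1 -0.1 -10" --turn '[0,0,0,0,0,0,0,0,0,0]' --claw '[0.27,0.27,0.27,0.27,0.27,0.27,0.27,0.27,0.27,0.27]'

```text
time_s: 17.05
ee_pos: [0.4752, 0.1668, 0.0407]
ee_rot: [0.0, 0.707, -0.0, 0.707]
force: [-0.4, -0.1, -1.8]
gripper_width: 0.0543
```

Run:
```python
from h import *
s=manip.state();print(s['ee_pos'],s['force'],s['gripper_width'])
d=cam('side','s10');c=cam('scene','c10')
a=cv2.resize(d['img'][270:350,260:400,::-1],None,fx=5,fy=5,interpolation=cv2.INTER_CUBIC);cv2.imwrite('pics/zm.png',a)
a=cv2.resize(c['img'][210:310,340:460,::-1],None,fx=6,fy=6,interpolation=cv2.INTER_CUBIC);cv2.imwrite('pics/zn.png',a)
```

```text
[0.47522908 0.16679078 0.04073512] [-0.43418948 -0.06809245 -1.80294088] 0.0543397197931171
```

View pics/zm.png

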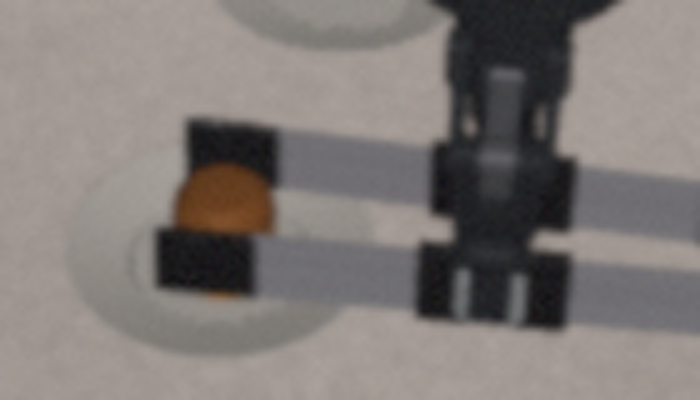

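View pics/zn.png

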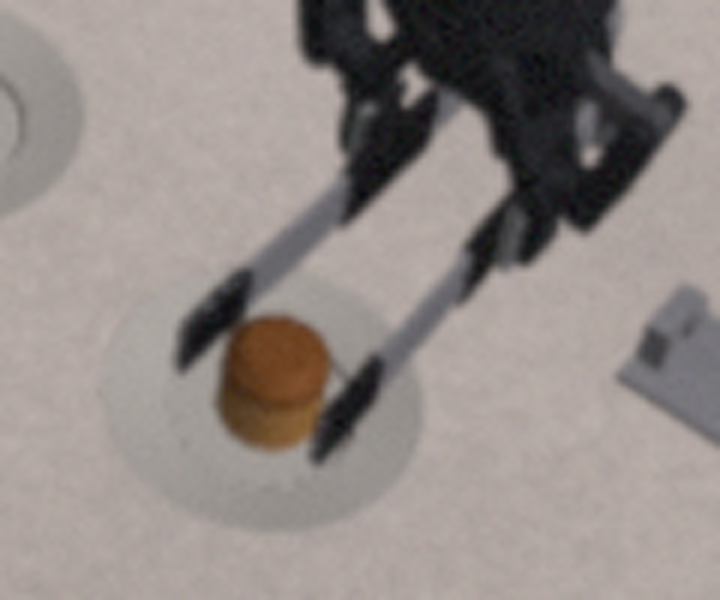

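Request:
move_arm --pt "0 0 0" --pt "0 0 0" --pt "0 0 0" --pt "0 0 0" --pt "0 0 0" --pt "0 0 0" --pt "0 0 0" --pt "0 0 0" --pt "0 0 0" --pt "0 0 0" --turn '[0,0,0,0,0,0,0,0,0,0]' --claw '[0.22,0.18,0.15,0.12,0.1,0.07,0.04,0.0,0.0,0.0]' --newtons 25

```text
time_s: 18.4
ee_pos: [0.4748, 0.1666, 0.0403]
ee_rot: [0.0, 0.707, -0.0, 0.707]
force: [-1.5, -0.5, 0.7]
gripper_width: 0.0465
```

Run:
```python
from h import *
s=manip.state();print(s['ee_pos'],s['force'],s['gripper_width'])
d=cam('side','s11');c=cam('scene','c11')
a=cv2.resize(d['img'][270:350,260:400,::-1],None,fx=5,fy=5,interpolation=cv2.INTER_CUBIC);cv2.imwrite('pics/zo.png',a)
a=cv2.resize(c['img'][210:310,340:460,::-1],None,fx=6,fy=6,interpolation=cv2.INTER_CUBIC);cv2.imwrite('pics/zp.png',a)
```

```text
[0.47481433 0.16659905 0.04033288] [-1.53653537 -0.48245628  0.71645611] 0.04646461997055787
```

View pics/zo.png

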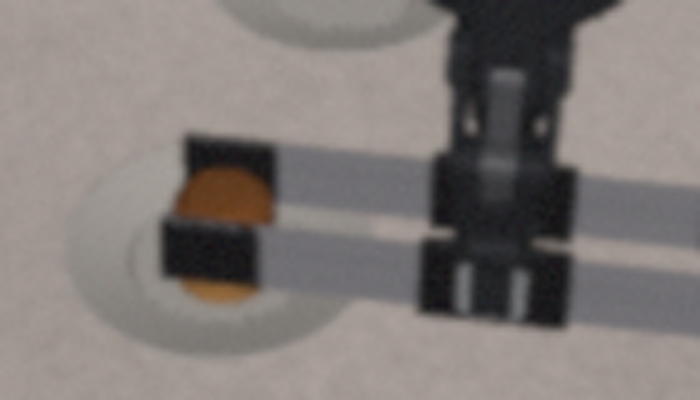

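View pics/zp.png

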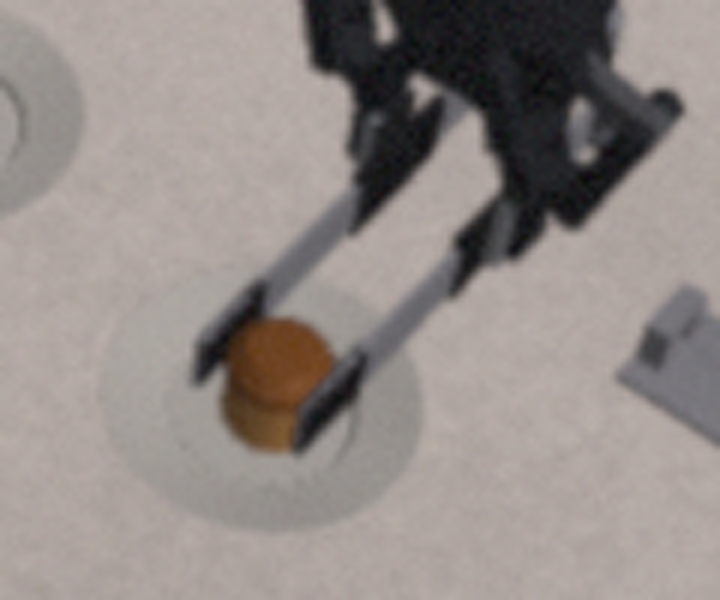

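Request:
move_arm --pt "0 0 0.4" --pt "0 0 1" --pt "0 0 2" --pt "0 0 3.5" --pt "0 0 5.5" --pt "0 0 7.5" --pt "0 0 9.5" --pt "0 0 11.5" --pt "0 0 13" --pt "0 0 14" --turn '[0,0,0,0,0,0,0,0,0,0]' --claw '[0,0,0,0,0,0,0,0,0,0]'

```text
time_s: 19.75
ee_pos: [0.4752, 0.1668, 0.1817]
ee_rot: [0.0, 0.707, 0.0, 0.708]
force: [0.3, 0.9, -1.6]
gripper_width: 0.0464
```

Request:
move_arm --pt "0 0 0" --pt "0 0 0" --pt "0 0 0" --pt "0 0 0" --pt "0 0 0" --pt "0 0 0" --pt "0 0 0" --pt "0 0 0" --pt "0 0 0" --pt "0 0 0" --turn '[0,0,0,0,0,0,0,0,0,0]' --claw '[0,0,0,0,0,0,0,0,0,0]'

```text
time_s: 21.0
ee_pos: [0.4748, 0.1667, 0.1803]
ee_rot: [0.0, 0.707, -0.0, 0.707]
force: [-0.4, -1.0, -1.6]
gripper_width: 0.0458
```

Run:
```python
from h import *
s=manip.state();print(s['ee_pos'],s['force'],s['gripper_width'])
d=cam('side','s12');c=cam('scene','c12')
P=[]
for k in(d,c):
    hsv=cv2.cvtColor(k['img'],cv2.COLOR_RGB2HSV)
    m=((hsv[...,1]>120)&(hsv[...,0]<20)).astype(np.uint8);m[:150]=0;m[:,:250]=0;m[:,450:]=0
    K,l,st,ce=cv2.connectedComponentsWithStats(m);i=1+st[1:,4].argmax();P.append((k,*ce[i]));print(st[i],ce[i])
print(tri(*P))
```

```text
[0.47484032 0.16666345 0.18031496] [-0.38879529 -1.01367959 -1.57141958] 0.04584607232651412
[293 235  21  11 157] [303.50318471 240.50955414]
[385 218  20  24 346] [393.26878613 228.29768786]
(array([0.57090448, 0.1654997 , 0.19073695]), [np.float64(0.00626346275095481), np.float64(0.006263462750954961)])
```

View pics/s12.png

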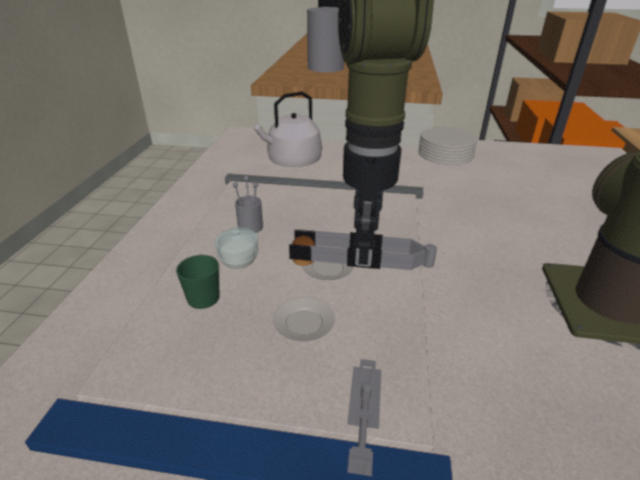

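View pics/c12.png

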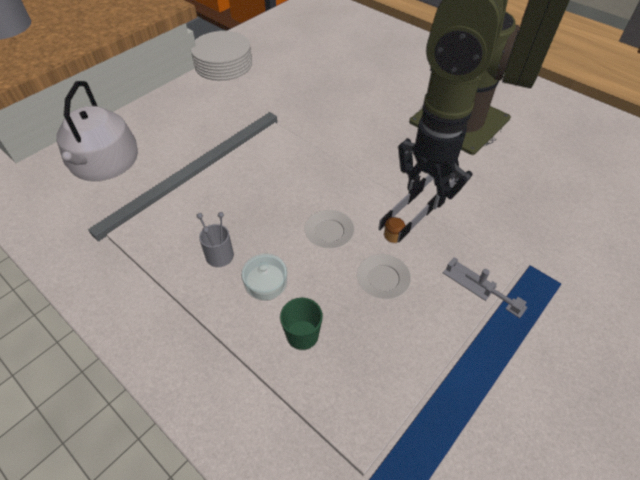

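The muffin hangs between the tips (side 302,250; scene 394,230). Both saucers, the cup, the bowl and the spoon holder look unmoved. I'll hold once more to check that nothing creeps.

Request:
move_arm --pt "0 0 0" --pt "0 0 0" --pt "0 0 0" --pt "0 0 0" --pt "0 0 0" --pt "0 0 0" --pt "0 0 0" --pt "0 0 0" --pt "0 0 0" --pt "0 0 0" --turn '[0,0,0,0,0,0,0,0,0,0]' --claw '[0,0,0,0,0,0,0,0,0,0]'

```text
time_s: 22.35
ee_pos: [0.4748, 0.1667, 0.1803]
ee_rot: [0.0, 0.707, -0.0, 0.707]
force: [0.5, 0.3, -1.4]
gripper_width: 0.0463
```

Run:
```python
from h import *
s=manip.state();print(s['ee_pos'],s['gripper_width'])
d=cam('side','s13');c=cam('scene','c13');o=load('scene0')
for k in(load('c12'),c):
    hsv=cv2.cvtColor(k['img'],cv2.COLOR_RGB2HSV)
    m=((hsv[...,1]>120)&(hsv[...,0]<20)).astype(np.uint8);m[:150]=0;m[:,:250]=0;m[:,450:]=0
    K,l,st,ce=cv2.connectedComponentsWithStats(m);i=1+st[1:,4].argmax();print(st[i],ce[i])
print(proj(c,[.569,.167,.181]), proj(c,[.569,.167,.163]))
# creep and bystander diffs
print('creep',np.abs(load('s12')['img'].astype(int)-d['img']).mean(), np.abs(load('c12')['img'].astype(int)-c['img']).mean())
for n,(x,y,w,h) in dict(sb=(300,205,60,45),sa=(355,285,58,18),cup=(275,295,52,58),bowl=(238,252,55,50),sp=(190,208,48,62)).items():
    print(n,np.abs(o['img'].astype(int)-c['img'])[y:y+h,x:x+w].mean())
a=cv2.resize(d['img'][215:345,260:400,::-1],None,fx=4,fy=4,interpolation=cv2.INTER_CUBIC);cv2.imwrite('pics/zq.png',a)
```

```text
[0.47481795 0.16665209 0.18031911] 0.0463490298736471
[385 218  20  24 346] [393.26878613 228.29768786]
[385 217  20  25 344] [393.22093023 228.29651163]
(np.float64(393.8254705119759), np.float64(228.05387959201346)) (np.float64(392.625869294981), np.float64(234.39649045827147))
creep 1.2631608072916667 1.7564973958333334
sb 5.351481481481481
sa 5.376117496807152
cup 4.117042440318302
bowl 5.39769696969697
sp 4.61951164874552
```

View pics/zq.png

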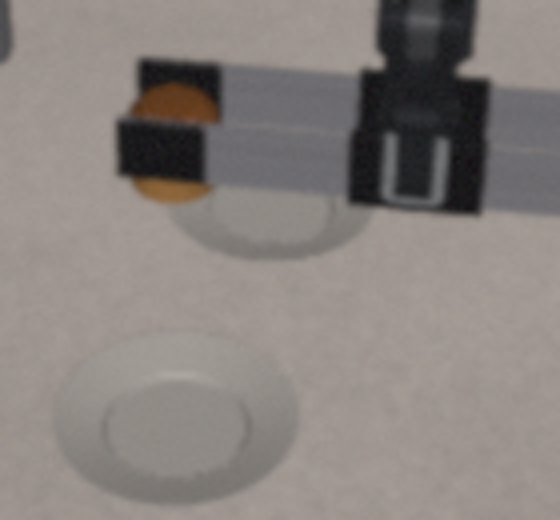

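Run:
```python
from h import *
o=cv2.cvtColor(load('scene0')['img'],7).astype(np.float32);c=cv2.cvtColor(load('c13')['img'],7).astype(np.float32)
for n,(x,y,w,h) in dict(bg=(420,380,50,50),kettle=(50,80,90,100),sb=(295,200,64,50),sa=(350,250,64,52),cup=(270,290,58,64),bowl=(235,248,60,56),sp=(185,205,56,64),knob=(440,250,100,75)).items():
    a,b=o[y:y+h,x:x+w],c[y:y+h,x:x+w];print(n,(b-a).mean(),cv2.phaseCorrelate(cv2.GaussianBlur(a,(0,0),1),cv2.GaussianBlur(b,(0,0),1)))
```

```text
bg 2.6328 ((0.007469445774283656, -0.01973544520302184), 0.9974324806213379)
kettle 4.6524444 ((-0.02354012206482281, 0.003066099911791298), 1.0226541926066082)
sb 5.388125 ((-0.09753772456130605, -0.0694037577244977), 1.0669991433620454)
sa 13.234675 ((-0.31289077540301946, 0.1922724431577123), 0.41037097186953936)
cup 3.8353987 ((-0.008196050427901724, -0.008317516198246722), 1.0266542362670104)
bowl 5.4148808 ((0.014685075582807627, -0.004100500443321664), 0.9950079533623325)
sp 4.716518 ((0.00794512066491393, 0.030431839567430785), 1.0275355232258638)
knob 4.3841333 ((0.08583393402821571, 0.47445400779709246), 0.7951813092549642)
```

Nothing has shifted: the differences are only in brightness, and the bystanders moved less than 0.1 px. The grip is steady, so I'm handing in.

```bash
python3 -c "
from bench import manip
print(manip.hand_in())"
```

```text
the job is handed in; nothing more can be done
None
```

I locked the shelf, then picked up the muffin with the tongs. I handed the job in at about 22 s with the muffin still held up in them.

- **Bolt:** I gripped the knob and slid it +y until it stopped. It moved about 44 mm by the gripper reading and 43.4 mm by camera, slightly under the stated 45 mm but within measuring error. Pushing on with about 24 N moved it no further, and the pictures show the rod in the keeper.
- **Tongs:** I gripped them by the sleeves and they stayed level in the views. They closed on the muffin and stopped at 46.4 mm over the sleeves, which matches the 47 mm given for a 36 mm gap.
- **Muffin:** The arm rose 14 cm, which puts the muffin's underside about 14.5 cm above the shelf. Over a further 1.25 s hold it did not move. The gripper pads stayed on the sleeves, about 95 mm from the muffin.
- **Bystanders:** The empty saucer, cup, sugar bowl and spoon holder moved less than 0.1 px between the first and last pictures. The muffin's saucer could not be matched as cleanly because the muffin is gone from it, but it looks to be in the same place.
- **Check that disagreed:** Triangulating the lifted muffin from two views was off, with its rays missing each other by about 6 mm each. The near tong pad hides part of it in the side view. The scene view alone agreed with the expected height to within about 1 px.

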